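# Lock out the cheese shredder and take off its disc cap

### The arm

A 7-joint arm with a two-finger parallel gripper is mounted at the origin on the work surface. World frame = base frame: x ahead of the robot, y to its left, z up, the work surface at z = 0. Lengths are in mm, angles in rad, forces in N, time in s.
With the tool pointing down it reaches from about 425 to 1025 mm from the base axis. Payload 9.4 kg.
Tool frame: the origin (TCP) lies midway between the tips of the shut fingers; the grasp point (between the pads) lies 19 mm behind it; z points along the fingers, y is the direction in which the jaws open and shut (so a half turn about z gives the same grasp; the last joint's range is limited). The gripper opens to 85 mm and grips with 20 to 120 N. Pads are 22 mm wide; open, the fingers measure 114 mm over their backs; the gripper's body (76 mm by 85 mm) begins 54 mm behind the grasp point. The pads swing forward as they close: fully open they stand 13 mm farther back than shut.
Start: joints at [-1.237, 0.599, -0.003, 1.599, 0.002, 0.943, -0.08], TCP at [289.527, 664.679, 231.275] pointing down, gripper open.
Joint ranges: [-2.57, 2.57], [-0.35, 1.97], [-1.29, 1.29], [0.11, 2.56], [-1.05, 4.19], [0.11, 1.86], [-2.63, 2.63]. Speed limits (rad/s): [2.22, 2.22, 3.01, 3.01, 3.14, 3.14, 3.14].

### API

Orientations are given as a unit quaternion [w, x, y, z].
In Python, from plant import sense, read_camera, close_job gives the robot as it stands.
- The arm moves only by the tool servo_tool, never from a script. Its argument "rows" is a list that holds one entry, the list of rows, each a list of 6 numbers: the shift along the tool's x, y, z in mm, then the turn, a rotation vector about the tool's x, y, z in degrees. A call has 1 to 20 rows; each row is the pose to reach, as a shift and turn from the pose measured when the call began, along the tool's axes at that moment; what a row does not reach only later rows make up. A row lasts 1/12 s, in which the tool goes at most 41.7 mm and 7.16 degrees, less where a joint would pass 70% of its speed; a pose out of reach is approached as far as the arm can. A call with a gripper value outside its range is refused whole. "fingers" is the finger opening in mm, from 0 to 85.4, set as the call begins (left out, the last holds). The fingers move at their own pace and stop on an object; the grip force is fixed at half the most. Time passes only in rows, so rows that repeat a pose let the fingers close. It gives the time, the measured TCP pose, the force and the opening at its end, in the units of the state.
- sense(): the state, without advancing time (a new reading comes with each control period).
- read_camera(name): name is "scene" or "top" or "wrist"; returns a dict with "image" (480x640x3 uint8, red, green, blue), "fx", "fy", "cx", "cy" (pixels), "rvec" (rotation vector, rad) and "tvec" (3), from world to camera coordinates, as OpenCV has them. Camera axes: x right, y down, z forward; pixel columns grow to the right and rows downward; lengths in mm; the calibration is good to about 2 mm. The wrist camera is an equidistant fisheye: a pixel r from the principal point sees the ray r / f radians off the axis. A picture is of the moment at which its call begins. There is no depth.
- close_job(): hands the job in, once; it reports no verdict.
The state is a dict: "clock": time; "qpos": joint angles; "joint_vel": joint speeds; "effort": joint torques, N m; "eef_pos": TCP position; "orientation": TCP orientation; "ft_force": force on the tool from outside, world axes, zero at the start; "wrist_torque": the same for the moment, N m; "grip_width": opening from 0.0 (shut) to 1.0 (fully open).
Only numpy, scipy, OpenCV 4.12 (cv2) and the standard library are available. Lean on these libraries where they do the work, as an engineer would, in place of code of your own. Each camera call takes 0.05 s, during which the arm holds its last target.

### The job

Lock out the cheese shredder before its disc is cleaned: first hang the steel lock-out tag by its eye over the post on the isolator box, flat on the box, and let go of it. Then free the black cap that clamps the shredding disc: nobody knows whether its thread is left- or right-handed, so try it gently both ways, turn it the way it goes until it is loose, and lift it straight off. Finish while still holding the cap upright in the gripper, at least 10 cm above where it sat, and do not knock or shift the loose things standing around (shaker, jar, can, bowl).

Things in the scene. Friction and masses are not known exactly. Their poses are not given: they have to be found in the camera images.
- tag_grip (a point): Lock-out tag, steel, 0.14 kg, lying flat: plate 96 x 44 mm, 6 mm thick, an upright dark grip fin on one half, a round eye in the other. This point is inside the fin, 28 mm above the plate's underside. Fin 36 mm long (tag x), 12 mm thick (tag y), its top 42 mm above the underside. Tag +x runs from eye to fin, +z up. The eye is 52 mm from this point along tag -x.
- tag_eye (a point): Centre of the tag's eye, a round through hole of 23 mm diameter, at mid-thickness of the plate (3 mm above its underside); axes as for tag_grip. With the tag hung and flat on the box it lies 3 mm above post_foot.
- post_foot (a point): Foot of the lock-out post, at the centre of the flat top of the fixed grey isolator box (110 x 110 mm, 55 mm high). The upright steel post is 12 mm thick and 45 mm high above this point, its last 7 mm tapered to 5 mm. z up.
- tag: The tag as a whole; origin on the underside of the plate at its centre, axes as for tag_grip.
- cap_mid (a point): Black round ribbed retaining cap, 52 mm across the ribs, 44 mm high, 0.11 kg, standing on the shredding disc over the spindle. This point is on its axis, half-way up (22 mm above its underside). Its axes turn with the cap, z up; a flat grey bar moulded in its top lies along x. Grip it from above, fingertips 4 mm or more above the disc.
- spindle (a point): Seat of the cap's underside: on the spindle axis, level with the top of the shredding disc (180 mm across, 94 mm above the table). z up. Inside the cap the spindle is 25 mm high. An interrupted (part-turn) thread with about 2 mm of play locks the cap; turning does not raise the cap. Once loose it lifts straight up.
- cap: The cap as a whole; origin on its underside, on its axis, axes as for cap_mid. The loosening way it turns freely, is released once turned about 45 deg and stops again near 105 deg: 60 to 90 deg is best. The other way it stops hard within about 15 deg. Which way loosens differs between starts and cannot be seen.
- machine: The fixed shredder base, 270 x 200 mm, 94 mm high to the disc, with a hinge block 116 mm high beyond the disc (102 to 148 mm from the axis, along +x); origin under the spindle axis, z up. At the start the cap's x axis lies along this body's x axis to within 3 deg.
- shaker: Steel shaker, 58 mm wide, 100 mm high, a bystander; origin under its centre.
- jar: Jar with a white lid, 68 mm wide, 100 mm high, a bystander; origin under its centre.
- can: Can, 74 mm wide, 110 mm high, a bystander; origin under its centre.
- bowl: Small steel bowl, 110 mm wide, 50 mm high, a bystander; origin under its centre.
Mind the look-alikes: they are no part of the job. Leave any pink, red or yellow look-alike of the tag alone.

How it is judged (in metres and radians):
On the way, in this order (a step that is already met when the one before it is completed fails the run):
1. the tag hangs with its eye over the post, flat on the isolator box and let go, the cap still seated and locked (horizontal distance between tag_eye and post_foot below 0.009 m and z of tag_eye in the frame of post_foot between -0.004 and 0.015 m and angle between tag_eye's own z axis and vertical below 0.2 rad and contact force between tag and the fingers below 0.1 N and z of cap_mid in the frame of spindle below 0.03 m and angle between the x axis of cap and the x axis of machine, either way round below 0.45 rad), for 0.2 s.
2. the cap is turned loose by at least 40 deg while it still sits on the disc (angle between the x axis of cap and the x axis of machine, either way round above 0.7 rad and z of cap_mid in the frame of spindle below 0.03 m), for 0.1 s.
At the end, for the whole second after the job is handed in: Tag eye within 9 mm of the post axis and under 15 mm above the box top, tag tilted under 0.2 rad and not touched by the fingers; cap gripped by the fingers (over 1 N), 90 mm or more above its seat, tilted under 0.3 rad, still (under 0.05 m/s), not touching the shredder (horizontal distance between tag_eye and post_foot below 0.009 m and z of tag_eye in the frame of post_foot between -0.004 and 0.015 m and angle between tag_eye's own z axis and vertical below 0.2 rad and contact force between tag and the fingers below 0.1 N and z of cap_mid in the frame of spindle above 0.112 m and contact force between cap and the fingers above 1 N and angle between cap_mid's own z axis and vertical below 0.3 rad and contact force between cap and machine below 0.1 N and linear speed of cap below 0.05 m/s); the arm keeps its last pose, push and grip.
It fails at once if a bystander is shifted by more than 40 mm (distance of any of shaker, jar, can, bowl from where it was at the start of the episode above 0.04 m).
It also fails if it takes over 67 s, if anything falls off the work surface, if the arm or the gripper's body presses on something with over 40 N, if the wrist force passes 120 N, or if a joint passes its speed limit or range.

## Working session

There is one attempt and no reset: what is moved stays moved. The work goes in short steps, Python scripts to look and compute and a tool call to move; the robot and the scene stay as the last step left them, time stands still between calls to the robot, and variables do not carry over. Pictures are saved under pics/ and viewed, and the job is handed in when it is done.

Besides the shell and the picture viewer there is one more tool, called after ">>>" as name(argument=value, ...), one argument or row to a line, values as JSON. servo_tool: Moves the arm, as the interface text tells. Its arguments: {"type":"object","properties":{"rows":{"type":"array"},"fingers":{"type":"number"}},"required":["rows"]}

```bash
ls; mkdir -p pics; cat > h.py <<'E'
import numpy as np, cv2
from plant import sense, read_camera
def cam(n,save=None):
    c=read_camera(n)
    if save: cv2.imwrite('pics/'+save+'.png',c['image'][:,:,::-1])
    np.savez('last_%s.npz'%n,**c)
    return c
def load(n): 
    d=np.load('last_%s.npz'%n); return {k:d[k] for k in d.files}
def ray(c,u,v,fish=False):
    R,_=cv2.Rodrigues(np.array(c['rvec'],float)); t=np.array(c['tvec'],float).ravel()
    x=(u-c['cx'])/c['fx']; y=(v-c['cy'])/c['fy']
    if fish:
        r=np.hypot(x,y); d=np.array([np.sin(r)*x/max(r,1e-9),np.sin(r)*y/max(r,1e-9),np.cos(r)])
    else: d=np.array([x,y,1.])
    return -R.T@t, R.T@(d/np.linalg.norm(d))
def onz(c,u,v,z,fish=False):
    o,d=ray(c,u,v,fish); return o+d*(z-o[2])/d[2]
def tri(*rs):
    A=np.zeros((3,3));b=np.zeros(3)
    for o,d in rs:
        P=np.eye(3)-np.outer(d,d);A+=P;b+=P@o
    p=np.linalg.solve(A,b); return p,[np.linalg.norm((np.eye(3)-np.outer(d,d))@(p-o)) for o,d in rs]
def proj(c,p,fish=False):
    R,_=cv2.Rodrigues(np.array(c['rvec'],float)); q=R@np.array(p,float)+np.array(c['tvec'],float).ravel()
    if fish:
        r=np.hypot(q[0],q[1]);th=np.arctan2(r,q[2]);x,y=th*q[0]/r,th*q[1]/r
    else: x,y=q[0]/q[2],q[1]/q[2]
    return np.array([c['fx']*x+c['cx'],c['fy']*y+c['cy']])
def toolR(s):
    from scipy.spatial.transform import Rotation as Ro
    w,x,y,z=s['orientation']; return Ro.from_quat([x,y,z,w])
def shift(s,target):  # tool-frame shift
    return toolR(s).inv().apply(np.array(target)-np.array(s['eef_pos']))
E
python3 - <<'E'
from h import *
s=sense(); print(s)
print(toolR(s).as_matrix().round(3))
for n in ['scene','top','wrist']:
    c=cam(n,n+'0'); print(n,c['fx'],c['cx'],c['cy'],c['rvec'],c['tvec'],ray(c,320,240)[0])
E
```

```text
pics
{'clock': 0.0, 'qpos': array([-1.23671442,  0.60011356, -0.00257389,  1.60013477,  0.0018295 ,
        0.9428772 , -0.07978416]), 'joint_vel': array([-0.00049488, -0.00063111, -0.00085637,  0.0002759 , -0.00037283,
        0.00053529, -0.00068734]), 'effort': array([-8.30419103e-04, -7.76453447e+01,  1.56448457e+00, -2.58001596e+01,
        1.23382820e-02,  9.13424970e-03,  1.21630177e-05]), 'eef_pos': array([289.32951539, 664.25620132, 230.42311916]), 'orientation': array([-8.32682319e-05,  2.03892581e-01,  9.78992967e-01, -7.60840934e-04]), 'ft_force': array([-0.75026433,  1.122171  , -0.18413379]), 'wrist_torque': array([-0.04552298, -0.05280892, -0.0161083 ]), 'grip_width': 1.0027483886139614}
[[-0.917  0.399 -0.   ]
 [ 0.399  0.917 -0.001]
 [-0.    -0.002 -1.   ]]
scene 476.0758435876594 323.5076413528767 232.52910085765032 [ 0.9720816   2.65099665 -0.80972315] [ 348.8320425  -279.12089847 1403.84718649] [ 925.73571901  547.98417974 1006.53162403]
top 534.1804352109948 322.1313953497969 240.53405539818542 [ 2.11655488 -2.1260064   0.20919278] [  66.74665774  547.63178178 1524.15823165] [ 244.82291325   70.03965157 1600.80298231]
wrist 371.64829954431775 322.5104310165156 237.65268141798083 [-2.41214118 -1.57906063 -0.23374204] [-723.95303014  -37.77470542  379.28579266] [221.52224059 694.01139894 372.38247245]
```

View pics/scene0.png

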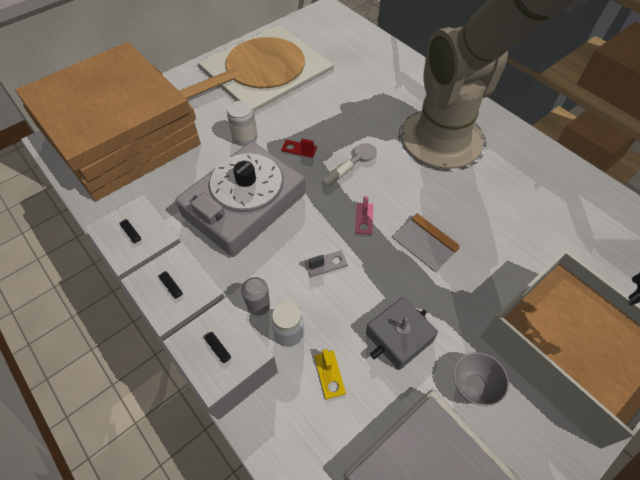

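View pics/top0.png

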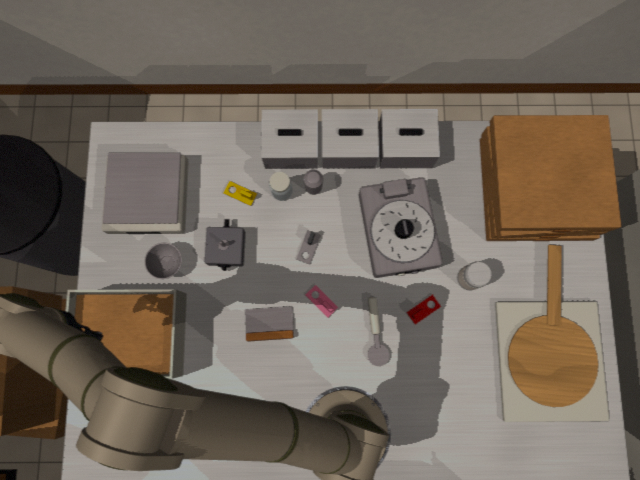

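View pics/wrist0.png

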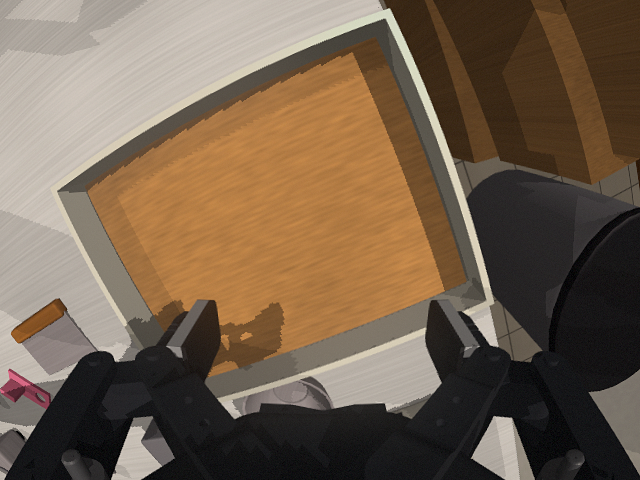

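The steel tag is at scene (327,263) / top (309,246). The isolator is at scene (402,328) / top (225,245), and the cap at scene (245,173) / top (404,229). I'll zoom in on these for exact pixels.

```bash
python3 - <<'E'
from h import *
for n,rs in {'scene':[(290,230,80,60),(360,280,80,80),(200,130,90,80)],'top':[(285,215,60,60),(195,215,60,60),(355,170,100,110)]}.items():
    im=load(n)['image'][:,:,::-1]
    out=[cv2.resize(im[y:y+h,x:x+w],(390,int(390*h/w)),interpolation=cv2.INTER_CUBIC) for x,y,w,h in rs]
    for i,o in enumerate(out): out[i]=o
    H=max(o.shape[0] for o in out)
    out=[cv2.copyMakeBorder(o,0,H-o.shape[0],0,5,0) for o in out]
    I=np.hstack(out[:2]);cv2.imwrite('pics/z_%s.png'%n,I); cv2.imwrite('pics/z2_%s.png'%n,out[2])
E
```

```text
(no output)
```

View pics/z_scene.png

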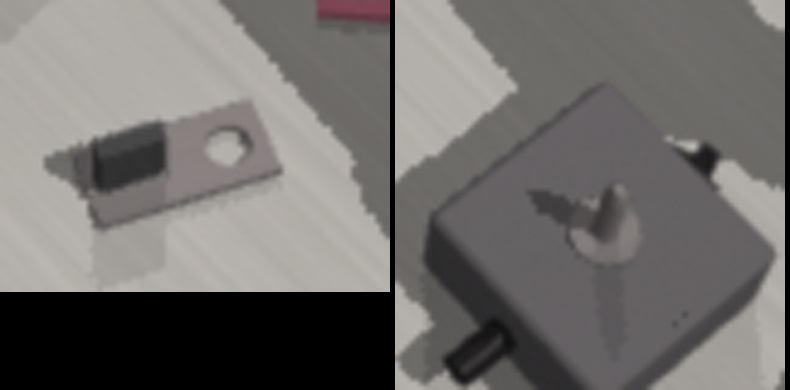

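View pics/z_top.png

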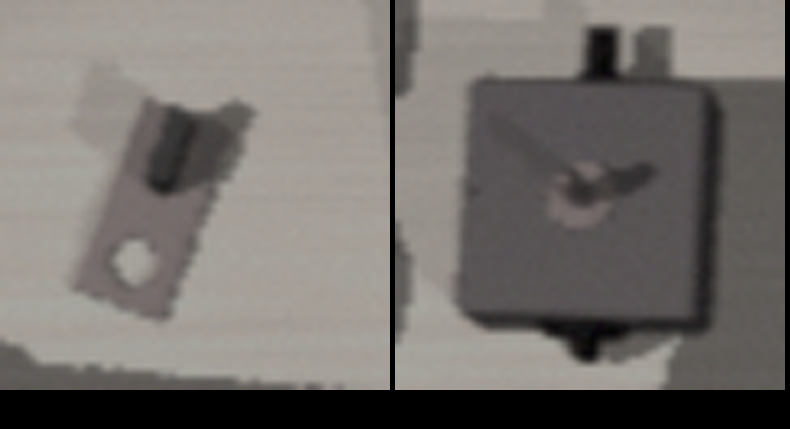

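View pics/z2_top.png

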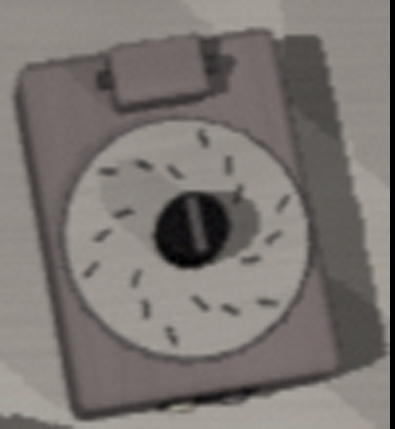

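View pics/z2_scene.png

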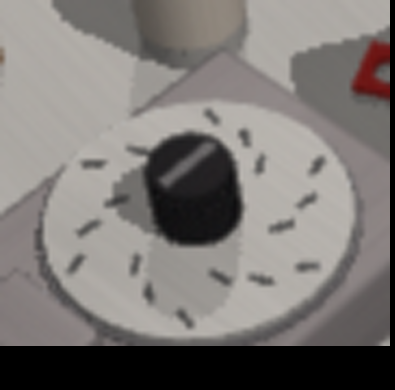

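```bash
python3 - <<'E'
from h import *
S=load('scene');T=load('top')
def two(name,a,b):
    p,e=tri(ray(S,*a),ray(T,*b)); print(name,p.round(1),np.round(e,1))
two('eye',(337,260.2),(305.6,255.3))
two('foot',(402.9,327.2),(223.5,245))
two('captop',(243.9,168.1),(403.7,228.2))
for c,p in ((S,(337,260.2)),(T,(305.6,255.3))): print('eye z3',onz(c,*p,4))
for c,p in ((S,(402.9,327.2)),(T,(223.5,245))): print('foot z55',onz(c,*p,55))
for c,p in ((S,(243.9,168.1)),(T,(403.7,228.2))): print('cap z138',onz(c,*p,138))
# box corners top-plane in top view
for n,c,pts in (('T',T,[(470-395,80),(713-395,84),(708-395,325),(465-395,315)]),):
    for u,v in pts: print('boxcorner',onz(c,195+u/6.5,215+v/6.5,55).round(1))
for u,v in [(610,83),(775,250),(432,215)]: print('boxS',onz(S,360+(u-395)/4.875,280+v/4.875,55).round(1))
for u,v in [(193,195),(201,252)]: print('bar',onz(T,355+u/3.9,170+v/3.9,138).round(1))
print('hinge',onz(T,355+160/3.9,170+70/3.9,116).round(1))
# tag
print('tag corners T',[onz(T,285+u/6.5,215+v/6.5,6).round(1) for u,v in [(145,97),(252,105),(165,320),(75,290)]])
print('tag corners S',[onz(S,290+u/4.875,230+v/4.875,6).round(1) for u,v in [(250,98),(281,170),(105,226)]])
print('fin top S',[onz(S,290+u/4.875,230+v/4.875,42).round(1) for u,v in [(93,140),(162,122),(166,138),(97,153)]])
for n,u,v,h in [('yellow',240,193,5),('jar',281,183,100),('shaker',313,180,100),('can',478,273,110),('bowl',164,260,50),('pink',321,300,5),('red',424,309,5)]: print(n,onz(T,u,v,h).round(0))
E
```

```text
eye [5.124e+02 1.150e+02 2.000e-01] [0.6 0.6]
foot [535.9 354.3  54. ] [0.6 0.6]
captop [ 567.8 -166.2  135.1] [2.1 2.1]
eye z3 [513.62159953 117.1038018    4.        ]
eye z3 [512.15298828 114.41958221   4.        ]
foot z55 [536.62177127 354.02249649  55.        ]
foot z55 [535.36058635 354.58949634  55.        ]
cap z138 [ 570.16408158 -165.64409352  138.        ]
cap z138 [ 565.5726188  -164.29017342  138.        ]
boxcorner [588.9 406.4  55. ]
boxcorner [586.6 295.7  55. ]
boxcorner [475.7 295.4  55. ]
boxcorner [480.7 404.7  55. ]
boxS [483.6 305.9  55. ]
boxS [486.6 408.4  55. ]
boxS [589.1 300.3  55. ]
bar [ 589.2 -167.3  138. ]
bar [ 547.2 -171.6  138. ]
hinge [ 689.5 -149.7  116. ]
tag corners T [array([590.3, 109.2,   6. ]), array([586.3,  59. ,   6. ]), array([484.5,  99.9,   6. ]), array([498.7, 141.7,   6. ])]
tag corners S [array([487.2, 103. ,   6. ]), array([503.4, 144.5,   6. ]), array([590.4, 112.4,   6. ])]
fin top S [array([576.8,  87.9,  42. ]), array([544.8, 101.7,  42. ]), array([549.1, 109.8,  42. ]), array([580. ,  94.8,  42. ])]
yellow [708. 318.   5.]
jar [711. 184. 100.]
shaker [719.  90. 100.]
can [ 442. -373.  110.]
bowl [492. 529.  50.]
pink [377.  68.   5.]
red [ 349. -238.    5.]
```

```bash
cat >> h.py <<'E'
def plan(target,yaw_y):
    """tool-frame shift and rotvec(deg) to reach target with tool z down and tool y at world angle yaw_y deg (mod 180 nearest)"""
    from scipy.spatial.transform import Rotation as Ro
    s=sense();R=toolR(s);best=None
    for k in (0,180):
        a=np.radians(yaw_y+k);y=np.array([np.cos(a),np.sin(a),0]);z=np.array([0,0,-1.]);x=np.cross(y,z)
        G=Ro.from_matrix(np.c_[x,y,z]);r=(R.inv()*G).as_rotvec(degrees=True)
        if best is None or np.linalg.norm(r)<np.linalg.norm(best):best=r
    print('at',s['eef_pos'].round(1),'shift',shift(s,target).round(1),'turn',best.round(2),'t',s['clock'],'q',s['qpos'].round(2))
E
python3 -c "
from h import *
plan([562,98.5,160],70.3)"
```

```text
at [289.4 664.4 230.6] shift [-475.9 -409.9   71.2] turn [-0.07  0.   -3.84] t 0.15 q [-1.24  0.6  -0.    1.6   0.    0.94 -0.08]
```

>>> servo_tool(
  rows=[
    [[-476,-410,71,0,0,-3.8],[-476,-410,71,0,0,-3.8],[-476,-410,71,0,0,-3.8],[-476,-410,71,0,0,-3.8],[-476,-410,71,0,0,-3.8],[-476,-410,71,0,0,-3.8],[-476,-410,71,0,0,-3.8],[-476,-410,71,0,0,-3.8],[-476,-410,71,0,0,-3.8],[-476,-410,71,0,0,-3.8],[-476,-410,71,0,0,-3.8],[-476,-410,71,0,0,-3.8],[-476,-410,71,0,0,-3.8],[-476,-410,71,0,0,-3.8],[-476,-410,71,0,0,-3.8],[-476,-410,71,0,0,-3.8],[-476,-410,71,0,0,-3.8],[-476,-410,71,0,0,-3.8],[-476,-410,71,0,0,-3.8],[-476,-410,71,0,0,-3.8]],
  ],
  fingers=85,
)

```text
clock: 1.82
eef_pos: [561.5, 100.2, 160.3]
orientation: [-0.0, 0.17, 0.985, -0.0]
ft_force: [-1.4, -0.3, -0.4]
grip_width: 0.996
```

```bash
python3 -c "
from h import *
plan([562,98.5,160],70.3)
cam('wrist','w1')"
```

```text
at [561.5 100.2 160.3] shift [-1.1 -1.5  0.3] turn [-0.04 -0.02  0.12] t 1.8167 q [-0.24  0.51 -0.05  2.02  0.04  0.61  0.91]
```

View pics/w1.png

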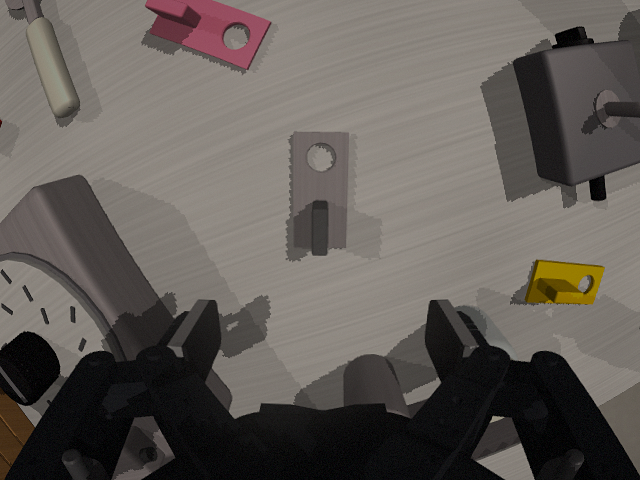

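The wrist view shows the tag's eye at (321,156) and its fin at about x=320, rows 201–255.

```bash
python3 - <<'E'
from h import *
c=load('wrist'); im=c['image'][:,:,::-1]
x,y,w,h=270,120,100,150
cv2.imwrite('pics/w1z.png',cv2.resize(im[y:y+h,x:x+w],(400,600),interpolation=cv2.INTER_CUBIC))
print('eye',onz(c,321,156.5,5,True).round(1))
S=load('scene');T=load('top')
print(tri(ray(S,337,260.2),ray(c,321,156.5,True)),tri(ray(T,305.6,255.3),ray(c,321,156.5,True)))
E
```

```text
eye [513.1 115.8   5. ]
(array([513.08626086, 116.00946033,   2.14733967]), [np.float64(0.3729976331375321), np.float64(0.37299763313759654)]) (array([514.37840449, 115.07539879, -10.26826468]), [np.float64(0.3057670012170165), np.float64(0.30576700121691897)])
```

View pics/w1z.png

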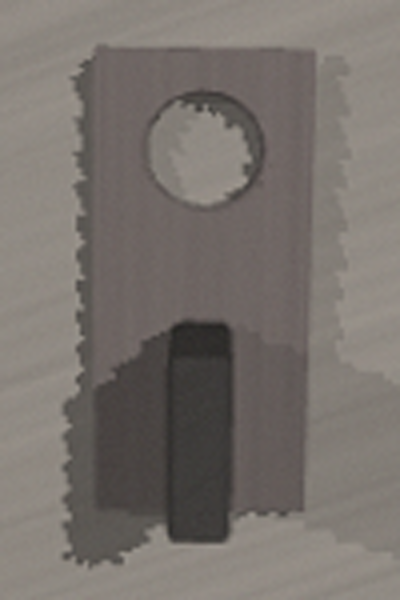

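```bash
python3 - <<'E'
from h import *
c=load('wrist');S=load('scene')
f=onz(c,320,232.2,42,True); e=onz(c,321.4,157.8,5,True); print(f,e,(f-e),np.linalg.norm((f-e)[:2]),np.degrees(np.arctan2(*(f-e)[[1,0]])))
print('tri fin',tri(ray(S,316.6,258.3),ray(c,320,232.2,True)))
a=onz(c,270+98/4,120+505/4,6,True);b=onz(c,270+103/4,120+50/4,6,True);print(np.degrees(np.arctan2(*(a-b)[[1,0]])))
a=onz(c,270+303/4,120+505/4,6,True);b=onz(c,270+312/4,120+50/4,6,True);print(np.degrees(np.arctan2(*(a-b)[[1,0]])))
plan([f[0],f[1],13],70.3)
E
```

```text
[561.96303995  97.75390999  42.        ] [514.21241234 115.75800751   5.        ] [ 47.75062761 -18.00409752  37.        ] 51.032048402901886 -20.65866058035058
tri fin (array([562.18131105,  97.77436131,  40.87774598]), [np.float64(0.15794046744043838), np.float64(0.15794046744042925)])
-21.147771692082795
-19.973083067678743
at [561.6 100.2 160.3] shift [ -1.2  -2.  147.3] turn [-0.04 -0.01  0.12] t 1.8667 q [-0.24  0.51 -0.05  2.02  0.04  0.61  0.91]
```

>>> servo_tool(
  rows=[
    [[-1.2,-2.3,40,0,0,0.8],[-1.2,-2.3,80,0,0,0.8],[-1.2,-2.3,100,0,0,0.8],[-1.2,-2.3,115,0,0,0.8],[-1.2,-2.3,125,0,0,0.8],[-1.2,-2.3,135,0,0,0.8],[-1.2,-2.3,140,0,0,0.8],[-1.2,-2.3,145,0,0,0.8],[-1.2,-2.3,147,0,0,0.8],[-1.2,-2.3,147,0,0,0.8],[-1.2,-2.3,147,0,0,0.8]],
  ],
  fingers=85,
)

```text
clock: 2.78
eef_pos: [562.2, 97.5, 13.8]
orientation: [0.0, 0.177, 0.984, -0.0]
ft_force: [0.6, -0.7, -0.4]
grip_width: 0.997
```

```bash
python3 -c "
from h import *
plan([562,97.8,13],69.6)
cam('wrist','w2')"
```

```text
at [562.2  97.5  13.8] shift [0.3 0.2 0.8] turn [-0.01  0.03  0.02] t 2.7833 q [-0.25  0.74 -0.03  2.1   0.06  0.31  0.89]
```

View pics/w2.png

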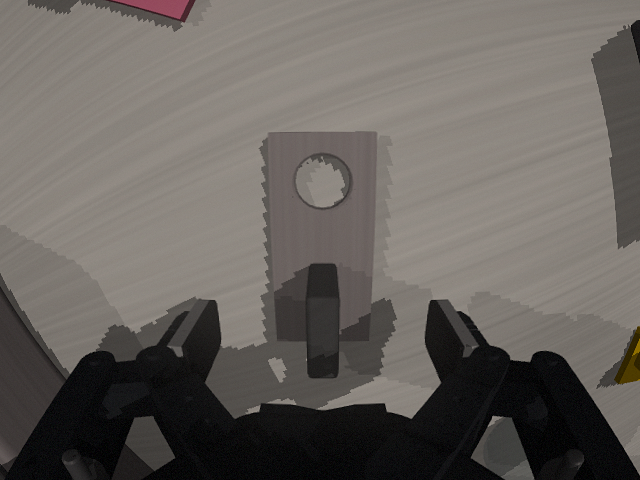

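The fin (323,330) is centred between the pads. Closing.

>>> servo_tool(
  rows=[
    [[0,0,0,0,0,0],[0,0,0,0,0,0],[0,0,0,0,0,0],[0,0,0,0,0,0],[0,0,0,0,0,0],[0,0,0,0,0,0],[0,0,0,0,0,0],[0,0,0,0,0,0],[0,0,0,0,0,0],[0,0,0,0,0,0],[0,0,0,0,0,0],[0,0,0,0,0,0]],
  ],
  fingers=0,
)

```text
clock: 3.83
eef_pos: [562.3, 97.5, 14.1]
orientation: [0.0, 0.177, 0.984, -0.0]
ft_force: [-0.6, -0.2, 5.0]
grip_width: 0.131
```

>>> servo_tool(
  rows=[
    [[0,0,-10,0,0,0],[0,0,-30,0,0,0],[0,0,-60,0,0,0],[0,0,-90,0,0,0],[0,0,-120,0,0,0],[0,0,-147,0,0,0],[0,0,-147,0,0,0],[0,0,-147,0,0,0]],
  ],
)

```text
clock: 4.5
eef_pos: [562.8, 97.6, 162.9]
orientation: [0.002, 0.177, 0.984, 0.001]
ft_force: [0.2, 0.4, -2.0]
grip_width: 0.13
```

```bash
python3 -c "
from h import *
plan([562,97.8,160],69.6)
print(sense()['grip_width'],sense()['ft_force'])
cam('wrist','w3')"
```

```text
at [562.8  97.6 162.9] shift [ 0.8 -0.1  2.9] turn [0.1 0.2 0. ] t 4.5 q [-0.24  0.5  -0.04  2.02  0.04  0.61  0.91]
0.13036187078594777 [ 0.15697503  0.41269936 -2.0161184 ]
```

View pics/w3.png

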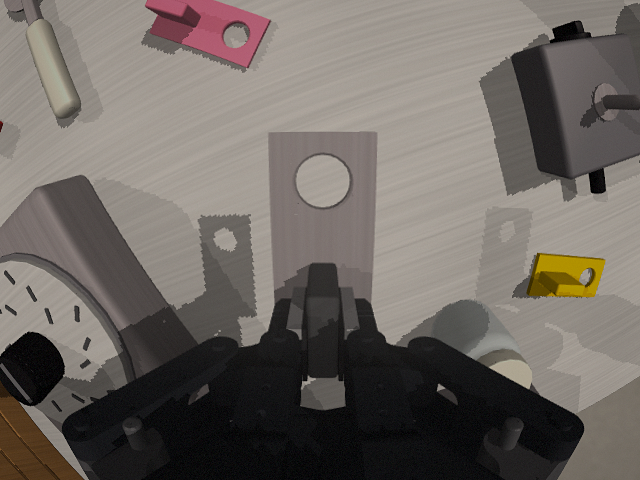

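```bash
python3 - <<'E'
from h import *
c=load('wrist');s=sense()
z=s['eef_pos'][2]-14.1+5
e=onz(c,323,181,z,True);print(e, e-s['eef_pos'])
print('foot w',onz(c,606,102,55,True))
d=e-s['eef_pos']
t=np.array([535.9,354.3])-d[:2]
plan([t[0],t[1],152],69.6)
E
```

```text
[514.14052949 115.78283093 152.41884189] [-47.86446176  18.25936558  -9.1       ]
foot w [537.64695572 353.83567372  55.        ]
at [562.   97.5 161.5] shift [ 62.7 231.2   9.5] turn [0.02 0.08 0.02] t 4.55 q [-0.24  0.5  -0.04  2.02  0.04  0.61  0.91]
```

>>> servo_tool(
  rows=[
    [[8,30,4,0,0,0],[18,65,8,0,0,0],[28,100,9,0,0,0],[37,135,9,0,0,0],[46,170,9,0,0,0],[54,200,9,0,0,0],[60,222,9,0,0,0],[62.7,231,9,0,0,0],[62.7,231,9,0,0,0],[62.7,231,9,0,0,0],[62.7,231,9,0,0,0],[62.7,231,9,0,0,0]],
  ],
)

```text
clock: 5.55
eef_pos: [584.0, 333.4, 152.3]
orientation: [0.001, 0.178, 0.984, -0.001]
ft_force: [-0.3, -0.0, -0.6]
grip_width: 0.125
```

```bash
python3 - <<'E'
from h import *
c=cam('wrist','w4');S=cam('scene','s4');T=cam('top','t4')
plan([583.8,336,152],69.6)
ims=[]
for k,(x,y,w,h) in (('scene',(350,260,90,90)),('top',(180,200,90,90))):
    I=load(k)['image'][:,:,::-1]; ims.append(cv2.resize(I[y:y+h,x:x+w],(396,396),interpolation=cv2.INTER_CUBIC))
cv2.imwrite('pics/st4.png',np.hstack(ims))
E
```

```text
at [584.  334.5 152.7] shift [0.7 1.3 0.7] turn [ 0.01  0.1  -0.08] t 5.7 q [-0.59  0.62 -0.02  1.79  0.02  0.73  0.59]
```

View pics/w4.png

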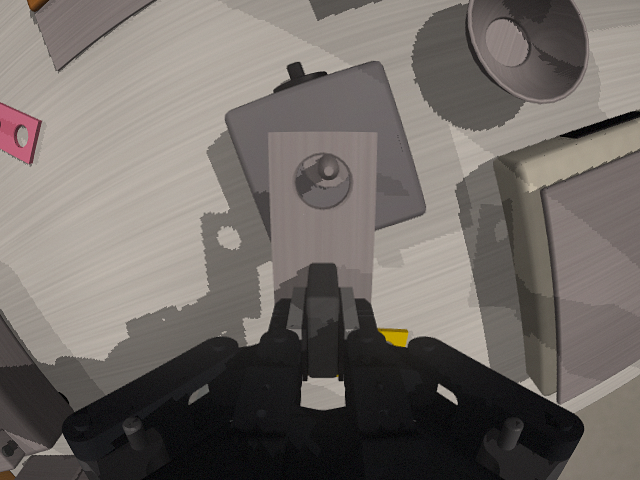

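View pics/st4.png

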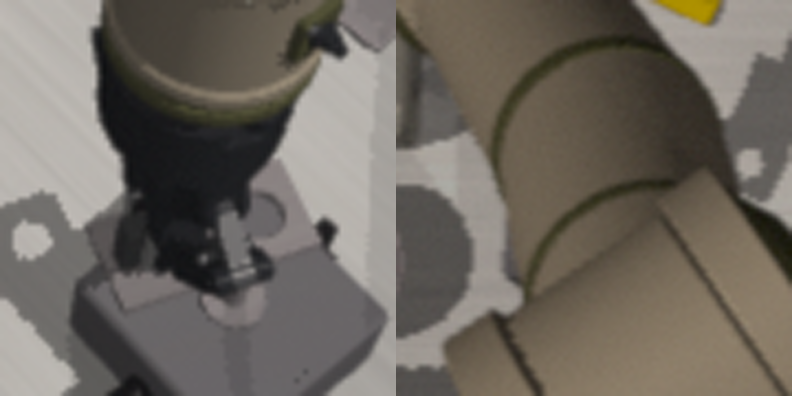

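```bash
python3 - <<'E'
from h import *
c=load('wrist');im=c['image'][:,:,::-1]
cv2.imwrite('pics/w4z.png',cv2.resize(im[140:220,283:363],(640,600)[::1] if 0 else (600,600),interpolation=cv2.INTER_CUBIC))
E
```

```text
(no output)
```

View pics/w4z.png

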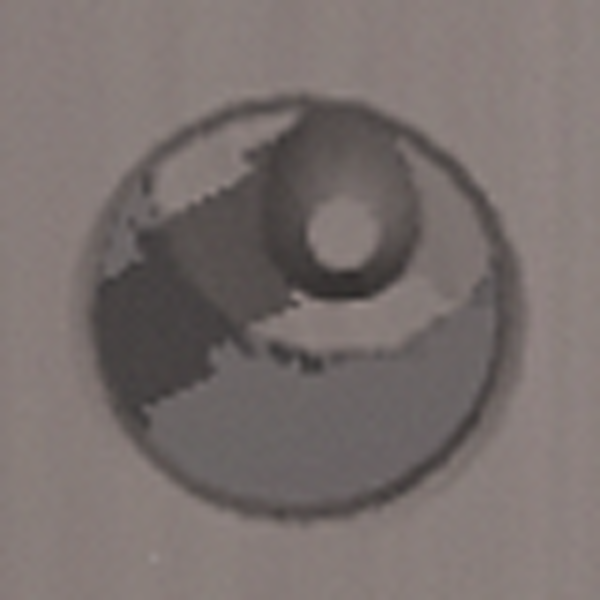

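```bash
python3 - <<'E'
from h import *
c=load('wrist');s=sense()
tip=onz(c,328.7,171.2,100,True)
# eye top rim z: tcp - 14.1+6
e=onz(c,323,181,s['eef_pos'][2]-8.1,True)
print(tip,e, toolR(s).inv().apply(tip-e))
E
```

```text
[537.29722734 354.05054367 100.        ] [535.0011165  351.74270618 144.62840745] [-1.26905654  2.95721422 44.63112557]
```

>>> servo_tool(
  rows=[
    [[-1.7,1.9,10,0,0,0],[-1.7,1.9,20,0,0,0],[-1.7,1.9,28,0,0,0],[-1.7,1.9,28,0,0,0],[-1.7,1.9,28,0,0,0],[-1.7,1.9,28,0,0,0],[-1.7,1.9,28,0,0,0],[-1.7,1.9,28,0,0,0]],
  ],
)

```text
clock: 6.37
eef_pos: [586.6, 335.8, 125.1]
orientation: [0.001, 0.178, 0.984, 0.0]
ft_force: [-0.5, 0.2, -0.5]
grip_width: 0.13
```

```bash
python3 - <<'E'
from h import *
s=sense();print(s['eef_pos'],s['ft_force'])
c=cam('wrist','w5');im=c['image'][:,:,::-1]
cv2.imwrite('pics/w5z.png',cv2.resize(im[140:220,283:363],(600,600),interpolation=cv2.INTER_CUBIC))
print(sense()['eef_pos'])
E
```

```text
[586.56368435 335.84333955 125.13755672] [-0.46474291  0.18993371 -0.48025224]
[586.52690471 335.83274353 125.13476528]
```

View pics/w5z.png

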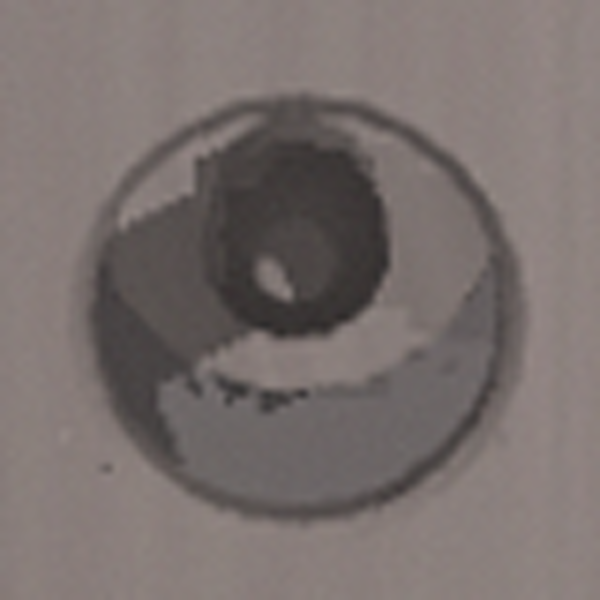

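```bash
python3 - <<'E'
from h import *
c=load('wrist');s=sense()
tip=onz(c,322.7,174.9,100,True)
e=onz(c,323,181,s['eef_pos'][2]-8.1,True)
print(tip,e, toolR(s).inv().apply(tip-e))
E
```

```text
[537.28788848 354.17888442 100.        ] [537.59009678 354.18255081 117.03476528] [ 0.31758652 -0.12109102 17.03405551]
```

>>> servo_tool(
  rows=[
    [[0.3,0,10,0,0,0],[0.3,0,20,0,0,0],[0.3,0,30,0,0,0],[0.3,0,38,0,0,0],[0.3,0,45,0,0,0],[0.3,0,50,0,0,0],[0.3,0,53,0,0,0],[0.3,0,55,0,0,0],[0.3,0,56,0,0,0],[0.3,0,56,0,0,0],[0.3,0,56,0,0,0]],
  ],
)

```text
clock: 7.33
eef_pos: [586.6, 336.1, 69.5]
orientation: [0.001, 0.178, 0.984, 0.0]
ft_force: [-0.6, 0.7, -0.6]
grip_width: 0.128
```

```bash
python3 - <<'E'
from h import *
s=sense();print(s['eef_pos'],s['ft_force'])
c=cam('wrist','w6')
E
```

```text
[586.59274806 336.07810981  69.48916201] [-0.55229423  0.70495055 -0.61978847]
```

View pics/w6.png

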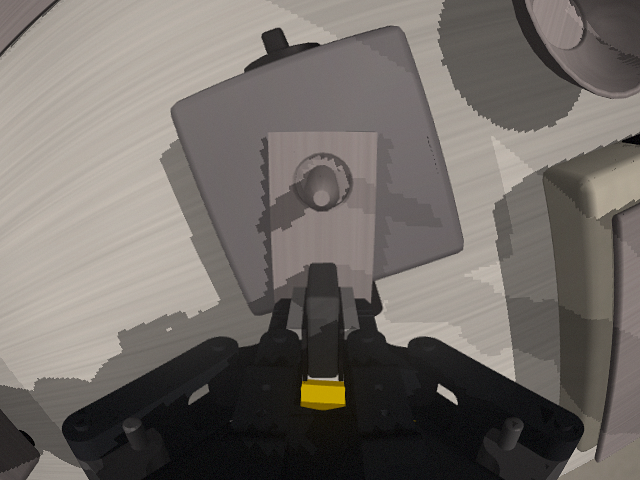

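>>> servo_tool(
  rows=[
    [[0,0,1,0,0,0],[0,0,1,0,0,0],[0,0,1,0,0,0]],
  ],
)

```text
clock: 7.63
eef_pos: [586.8, 336.2, 69.2]
orientation: [0.002, 0.178, 0.984, 0.001]
ft_force: [-0.8, -1.1, 5.7]
grip_width: 0.128
```

>>> servo_tool(
  rows=[
    [[0,0,0,0,0,0],[0,0,0,0,0,0],[0,0,0,0,0,0],[0,0,0,0,0,0],[0,0,0,0,0,0],[0,0,0,0,0,0],[0,0,0,0,0,0],[0,0,0,0,0,0],[0,0,0,0,0,0]],
  ],
  fingers=60,
)

```text
clock: 8.38
eef_pos: [586.8, 336.2, 69.1]
orientation: [0.002, 0.178, 0.984, 0.001]
ft_force: [0.4, -0.3, -1.3]
grip_width: 0.699
```

>>> servo_tool(
  rows=[
    [[0,0,-15,0,0,0],[0,0,-40,0,0,0],[0,0,-75,0,0,0],[0,0,-110,0,0,0],[0,0,-145,0,0,0],[0,0,-170,0,0,0],[0,0,-170,0,0,0],[0,0,-170,0,0,0]],
  ],
)

```text
clock: 9.05
eef_pos: [586.8, 336.4, 241.0]
orientation: [0.003, 0.178, 0.984, 0.002]
ft_force: [-0.0, -0.4, -1.0]
grip_width: 0.705
```

```bash
python3 - <<'E'
from h import *
c=cam('wrist','w7')
plan([567.5,-166.5,240],0)
E
```

```text
at [586.1 336.  239.3] shift [-158.4 -477.2   -1.3] turn [ 0.23  0.08 69.51] t 9.1 q [-0.6   0.53 -0.01  1.72  0.01  0.89  0.6 ]
```

View pics/w7.png

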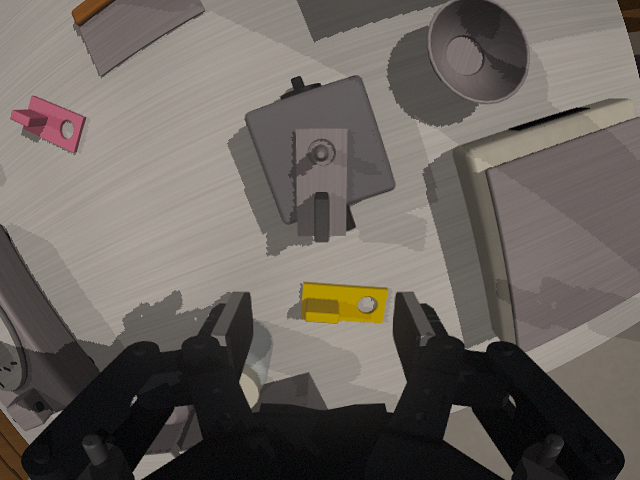

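The tag hangs on the post and lies flat; the eye and post sit at (321,152). It's released. Next I move over to the cap.

>>> servo_tool(
  rows=[
    [[-158,-477,0,0,0,69.5],[-158,-477,0,0,0,69.5],[-158,-477,0,0,0,69.5],[-158,-477,0,0,0,69.5],[-158,-477,0,0,0,69.5],[-158,-477,0,0,0,69.5],[-158,-477,0,0,0,69.5],[-158,-477,0,0,0,69.5],[-158,-477,0,0,0,69.5],[-158,-477,0,0,0,69.5],[-158,-477,0,0,0,69.5],[-158,-477,0,0,0,69.5],[-158,-477,0,0,0,69.5],[-158,-477,0,0,0,69.5],[-158,-477,0,0,0,69.5],[-158,-477,0,0,0,69.5],[-158,-477,0,0,0,69.5],[-158,-477,0,0,0,69.5]],
  ],
  fingers=85,
)

```text
clock: 10.6
eef_pos: [567.4, -164.5, 238.4]
orientation: [0.001, 0.706, 0.708, 0.002]
ft_force: [0.3, 0.2, 0.4]
grip_width: 0.994
```

```bash
python3 - <<'E'
from h import *
c=cam('wrist','w8')
plan([567.5,-166.5,240],0)
S=cam('scene');T=cam('top')
ims=[]
for k,(x,y,w,h) in (('scene',(370,280,70,70)),('top',(190,210,70,70))):
    I=load(k)['image'][:,:,::-1]; ims.append(cv2.resize(I[y:y+h,x:x+w],(396,396),interpolation=cv2.INTER_CUBIC))
cv2.imwrite('pics/st8.png',np.hstack(ims))
E
```

```text
at [ 567.4 -164.8  238.6] shift [-1.7  0.1 -1.4] turn [ 0.2  -0.08  0.14] t 10.65 q [-0.05  0.44  0.34  1.92 -0.2   0.8   0.4 ]
```

View pics/w8.png

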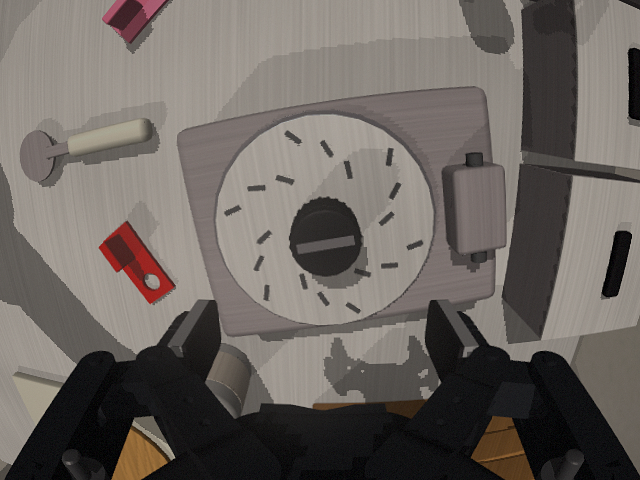

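View pics/st8.png

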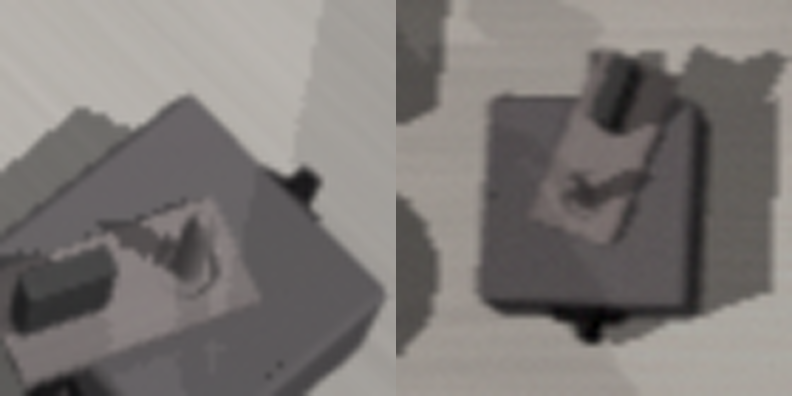

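```bash
python3 - <<'E'
from h import *
c=load('wrist');im=c['image'][:,:,::-1]
z=cv2.resize(im[190:285,280:375],(600,600),interpolation=cv2.INTER_CUBIC)
z=np.clip(z.astype(float)*1.8+20,0,255).astype('uint8')
cv2.imwrite('pics/w8z.png',z)
g=cv2.cvtColor(im,cv2.COLOR_BGR2GRAY)
m=(g[190:290,270:380]<60).astype('uint8');n,l,st,ce=cv2.connectedComponentsWithStats(m);print(st,ce+[270,190])
E
```

```text
[[   0    0  110  100 7135]
 [  19    7   73   79 3821]
 [ 109   32    1    1    1]
 [  84   79   10    6   41]
 [  98   83    1    1    1]
 [  36   97    1    1    1]] [[323.93679047 241.32235459]
 [325.16147605 235.73828841]
 [379.         222.        ]
 [358.92682927 271.3902439 ]
 [368.         273.        ]
 [306.         287.        ]]
```

View pics/w8z.png

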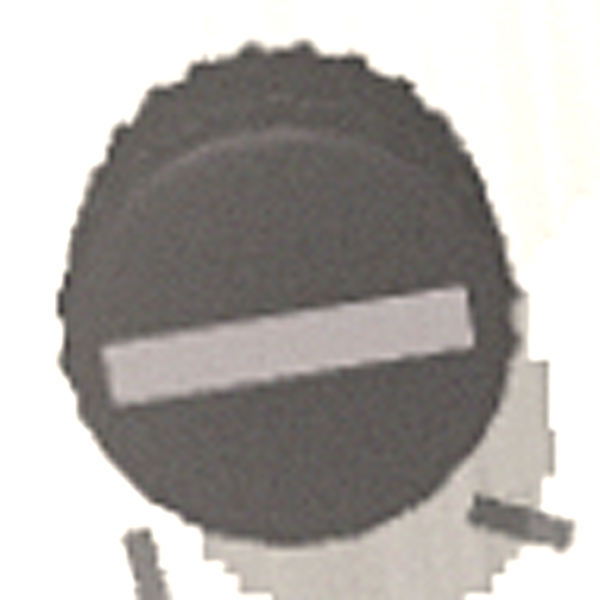

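```bash
python3 - <<'E'
from h import *
c=load('wrist')
k=95/600
P=lambda u,v,z:onz(c,280+u*k,190+v*k,z,True)
print('bar',P(289.5,347,138),'face',P(290,337,138))
a=P(109,377.5,138);b=P(470,316.5,138);print('bar ang',np.degrees(np.arctan2(b[1]-a[1],b[0]-a[0])), np.linalg.norm(a-b))
S=load('scene')
T=np.load('last_top.npz')
print('tri with first scene',tri(ray(S,243.9,168.1),ray(c,280+289.5*k,190+342*k,True)))
# disc circle centre in wrist: fit
g=cv2.cvtColor(c['image'],cv2.COLOR_RGB2GRAY)
m=(g>125).astype('uint8');m[:, :210]=0;m[:,440:]=0
n,l,st,ce=cv2.connectedComponentsWithStats(m)
for i in range(1,n):
    if st[i,4]>5000: print(st[i],ce[i])
E
```

```text
bar [ 570.32480858 -169.46052942  138.        ] face [ 570.37404047 -168.31918787  138.        ]
bar ang 10.11465809604372 39.89641566908412
tri with first scene (array([ 569.554182  , -169.17442789,  134.77006639]), [np.float64(1.084475223195062), np.float64(1.0844752231950519)])
[  210     0   230   122 23539] [318.00514041  51.16980331]
[  216   114   217   211 28718] [323.21244516 214.72964691]
[ 219  318  209   90 7976] [321.8834002  359.61960883]
```

```bash
python3 - <<'E'
from h import *
from scipy.optimize import least_squares
c=load('wrist')
g=cv2.cvtColor(c['image'],cv2.COLOR_RGB2GRAY)
m=(g>125).astype('uint8');m[:, :210]=0;m[:,440:]=0
n,l,st,ce=cv2.connectedComponentsWithStats(m)
i=[i for i in range(1,n) if 20000<st[i,4]<32000 and st[i,1]>100][0]
ct=max(cv2.findContours((l==i).astype('uint8'),cv2.RETR_EXTERNAL,cv2.CHAIN_APPROX_NONE)[0],key=len)[:,0]
X=np.array([onz(c,u,v,94,True)[:2] for u,v in ct.astype(float)])
f=lambda p:np.hypot(X[:,0]-p[0],X[:,1]-p[1])-p[2]
r=least_squares(f,[568,-167,90],loss='soft_l1',f_scale=.5);print(r.x,np.median(abs(r.fun)))
E
```

```text
[ 569.66451475 -168.75918057   88.70198221] 0.21254785912196184
```

>>> servo_tool(
  rows=[
    [[-4,2.5,30,0,0,0],[-4,2.5,60,0,0,0],[-4,2.5,85,0,0,0],[-4,2.5,105,0,0,0],[-4,2.5,120,0,0,0],[-4,2.5,130,0,0,0],[-4,2.5,135,0,0,0],[-4,2.5,137,0,0,0],[-4,2.5,137,0,0,0],[-4,2.5,137,0,0,0],[-4,2.5,137,0,0,0]],
  ],
)

```text
clock: 11.67
eef_pos: [570.9, -169.3, 102.7]
orientation: [0.002, 0.706, 0.708, 0.002]
ft_force: [-0.3, -0.2, -0.0]
grip_width: 0.994
```

```bash
python3 - <<'E'
from h import *
plan([569.9,-168.8,101],0)
c=cam('wrist','w9')
E
```

```text
at [ 570.9 -169.3  102.7] shift [ 0.5 -1.   1.7] turn [ 0.31 -0.05  0.1 ] t 11.6667 q [ 0.03  0.63  0.25  2.02 -0.29  0.52  0.49]
```

View pics/w9.png

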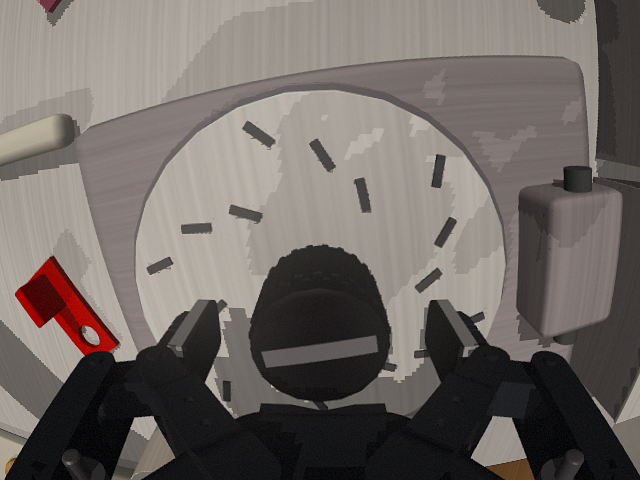

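>>> servo_tool(
  rows=[
    [[0.3,-1,0.5,-0.3,0,0],[0.3,-1,0.5,-0.3,0,0],[0.3,-1,0.5,-0.3,0,0],[0.3,-1,0.5,-0.3,0,0],[0.3,-1,0.5,-0.3,0,0],[0.3,-1,0.5,-0.3,0,0],[0.3,-1,0.5,-0.3,0,0],[0.3,-1,0.5,-0.3,0,0],[0.3,-1,0.5,-0.3,0,0],[0.3,-1,0.5,-0.3,0,0]],
  ],
  fingers=0,
)

```text
clock: 12.55
eef_pos: [569.9, -169.0, 102.9]
orientation: [0.004, 0.706, 0.708, 0.004]
ft_force: [-0.9, 0.8, 8.6]
grip_width: 0.568
```

```bash
python3 - <<'E'
from h import *
s=sense();print(s['wrist_torque'],s['ft_force'],s['grip_width'])
plan([569.9,-168.8,101],0)
c=cam('wrist','w10')
E
```

```text
[0.14733844 0.56469743 0.06276041] [-0.88665184  0.80630967  8.57606845] 0.5681218535496559
at [ 569.9 -169.   102.9] shift [ 0.2 -0.   1.9] turn [ 0.63 -0.06  0.1 ] t 12.55 q [ 0.03  0.62  0.24  2.03 -0.3   0.51  0.49]
```

View pics/w10.png

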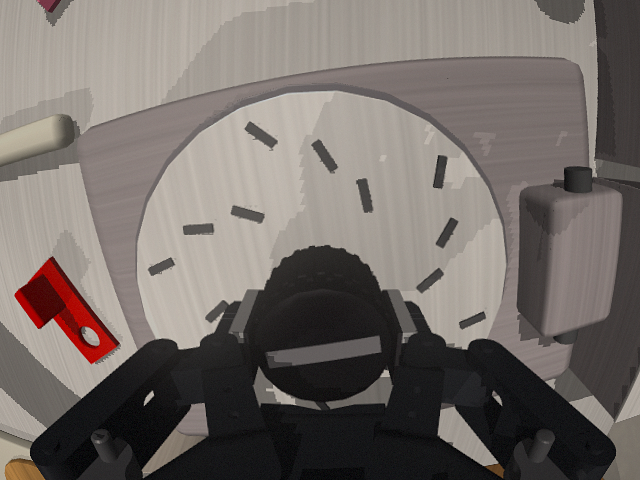

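>>> servo_tool(
  rows=[
    [[0,0,0,0.5,0,2],[0,0,0,0.5,0,4],[0,0,0,0.5,0,6],[0,0,0,0.5,0,8],[0,0,0,0.5,0,10],[0,0,0,0.5,0,10],[0,0,0,0.5,0,10]],
  ],
)

```text
clock: 13.18
eef_pos: [570.2, -169.0, 103.0]
orientation: [0.0, 0.765, 0.644, 0.002]
ft_force: [0.2, 1.7, 3.6]
grip_width: 0.569
```

```bash
python3 - <<'E'
from h import *
s=sense();print(s['wrist_torque'],s['ft_force'],s['grip_width'])
plan([569.9,-168.8,101],0)
E
```

```text
[ 0.19789726 -0.33432324 -0.02619065] [0.1987561  1.69743482 3.58664554] 0.569071803937391
at [ 570.2 -169.   103. ] shift [ 0.1 -0.4  2. ] turn [ 0.16 -0.1  -9.89] t 13.1833 q [-0.    0.63  0.3   2.02 -0.35  0.53  0.37]
```

No torque after 10°. I'll keep going gently.

>>> servo_tool(
  rows=[
    [[0,0,0,0,0,2],[0,0,0,0,0,4],[0,0,0,0,0,6],[0,0,0,0,0,8],[0,0,0,0,0,8],[0,0,0,0,0,8]],
  ],
)

```text
clock: 13.68
eef_pos: [570.3, -168.7, 103.1]
orientation: [0.0, 0.808, 0.589, 0.001]
ft_force: [-0.4, 0.2, 4.7]
grip_width: 0.575
```

```bash
python3 - <<'E'
from h import *
s=sense();print(s['wrist_torque'],s['ft_force'],s['grip_width'])
plan([569.9,-168.8,101],0)
E
```

```text
[0.03815981 0.06714931 1.44643577] [-0.37168884  0.24999155  4.74508505] 0.5754658231168561
at [ 570.3 -168.7  103.1] shift [-0.2 -0.3  2.1] turn [  0.15  -0.1  -17.87] t 13.6833 q [-0.03  0.64  0.34  2.02 -0.4   0.54  0.27]
```

A moment of 1.45 N m appeared at about 18°, so that's the hard stop. Turning the other way now.

>>> servo_tool(
  rows=[
    [[0,0,0,0,0,-4],[0,0,0,0,0,-8],[0,0,0,0,0,-12],[0,0,0,0,0,-16],[0,0,0,0,0,-20],[0,0,0,0,0,-24],[0,0,0,0,0,-28],[0,0,0,0,0,-32],[0,0,0,0,0,-36],[0,0,0,0,0,-40],[0,0,0,0,0,-40],[0,0,0,0,0,-40]],
  ],
)

```text
clock: 14.68
eef_pos: [570.1, -169.4, 103.0]
orientation: [0.001, 0.56, 0.828, 0.001]
ft_force: [-0.3, -2.1, 2.6]
grip_width: 0.571
```

```bash
python3 - <<'E'
from h import *
s=sense();print(s['wrist_torque'],s['ft_force'],s['grip_width'])
plan([569.9,-168.8,101],0)
cam('wrist','w11')
E
```

```text
[-0.40532059 -0.09120782 -0.05286437] [-0.27808706 -2.05350238  2.62402762] 0.5706105559729179
at [ 570.1 -169.4  103. ] shift [0.6 0.1 2. ] turn [ 0.17 -0.05 21.84] t 14.6833 q [ 0.1   0.62  0.14  2.02 -0.17  0.52  0.74]
```

View pics/w11.png

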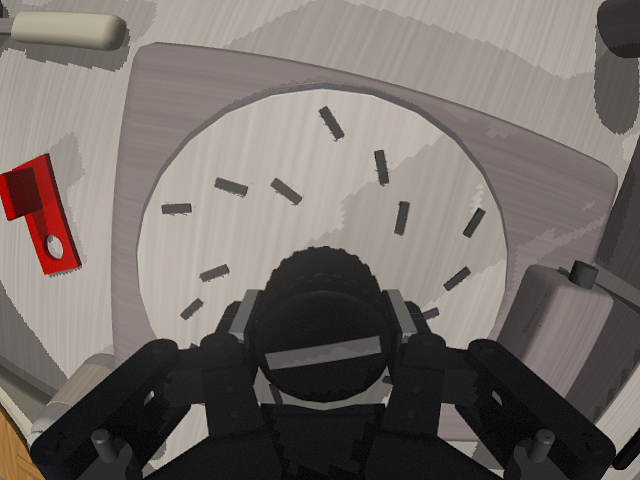

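It turns freely this way and the bar keeps its angle in the gripper. Continuing to about 75°.

>>> servo_tool(
  rows=[
    [[0,0,0,0,0,-4],[0,0,0,0,0,-8],[0,0,0,0,0,-12],[0,0,0,0,0,-16],[0,0,0,0,0,-20],[0,0,0,0,0,-24],[0,0,0,0,0,-28],[0,0,0,0,0,-32],[0,0,0,0,0,-36],[0,0,0,0,0,-40],[0,0,0,0,0,-44],[0,0,0,0,0,-48],[0,0,0,0,0,-52],[0,0,0,0,0,-54],[0,0,0,0,0,-54],[0,0,0,0,0,-54]],
  ],
)

```text
clock: 16.07
eef_pos: [570.2, -169.1, 103.0]
orientation: [0.001, 0.125, 0.992, 0.001]
ft_force: [1.9, 1.4, 2.9]
grip_width: 0.574
```

```bash
python3 - <<'E'
from h import *
s=sense();print(s['wrist_torque'],s['ft_force'],s['grip_width'])
plan([569.9,-168.8,101],75)
cam('wrist','w12')
E
```

```text
[ 0.21578426 -0.36075544 -0.04826573] [1.94492529 1.38224004 2.94818593] 0.5742587351748614
at [ 570.2 -169.1  103. ] shift [0.4 0.2 2. ] turn [0.12 0.14 0.69] t 16.0667 q [ 0.28  0.61 -0.12  2.    0.13  0.53  1.38]
```

View pics/w12.png

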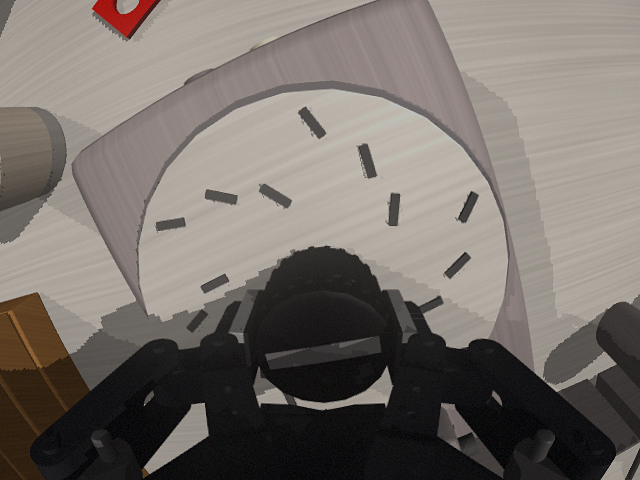

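>>> servo_tool(
  rows=[
    [[0,0,-2,0,0,0],[0,0,-4,0,0,0],[0,0,-7,0,0,0],[0,0,-10,0,0,0],[0,0,-10,0,0,0]],
  ],
)

```text
clock: 16.53
eef_pos: [570.2, -169.2, 113.6]
orientation: [0.002, 0.125, 0.992, 0.001]
ft_force: [-0.5, -0.7, -1.2]
grip_width: 0.576
```

Only the cap's weight shows in the force. Lifting on.

>>> servo_tool(
  rows=[
    [[0,0,-10,0,0,0],[0,0,-22,0,0,0],[0,0,-36,0,0,0],[0,0,-52,0,0,0],[0,0,-70,0,0,0],[0,0,-88,0,0,0],[0,0,-105,0,0,0],[0,0,-118,0,0,0],[0,0,-126,0,0,0],[0,0,-130,0,0,0],[0,0,-130,0,0,0],[0,0,-130,0,0,0],[0,0,-130,0,0,0],[0,0,-130,0,0,0],[0,0,-130,0,0,0],[0,0,-130,0,0,0]],
  ],
)

```text
clock: 17.87
eef_pos: [569.6, -169.3, 243.0]
orientation: [0.001, 0.125, 0.992, 0.001]
ft_force: [0.1, -0.2, -1.2]
grip_width: 0.569
```

```bash
python3 - <<'E'
from h import *
c=cam('wrist','w13');S=cam('scene','s13');T=cam('top','t13')
s=sense();print(s['eef_pos'],s['ft_force'],s['grip_width'],abs(s['joint_vel']).max())
I=S['image'][:,:,::-1]; J=T['image'][:,:,::-1]
a=cv2.resize(I[110:350,170:440],(450,400),interpolation=cv2.INTER_CUBIC)
b=cv2.resize(J[210:280,190:260],(345,345),interpolation=cv2.INTER_CUBIC);b=cv2.copyMakeBorder(b,0,55,0,0,0)
cv2.imwrite('pics/f.png',np.hstack([a,b]))
E
```

```text
[ 569.7781286  -169.36471009  243.36446885] [ 0.43460091  0.16458031 -0.76681549] 0.5722136945023458 0.0030564253282481966
```

View pics/w13.png

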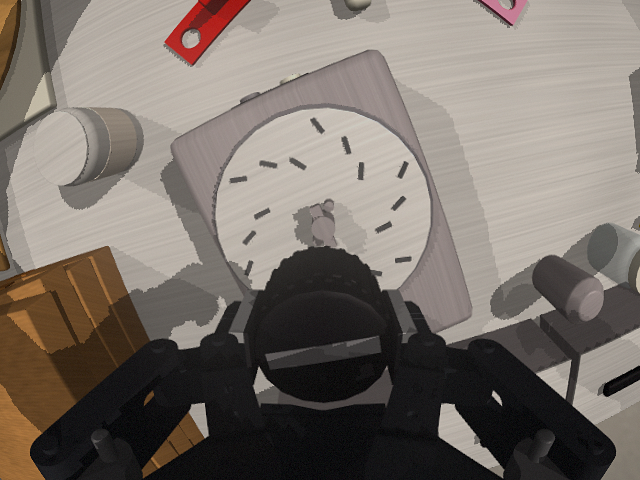

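View pics/f.png

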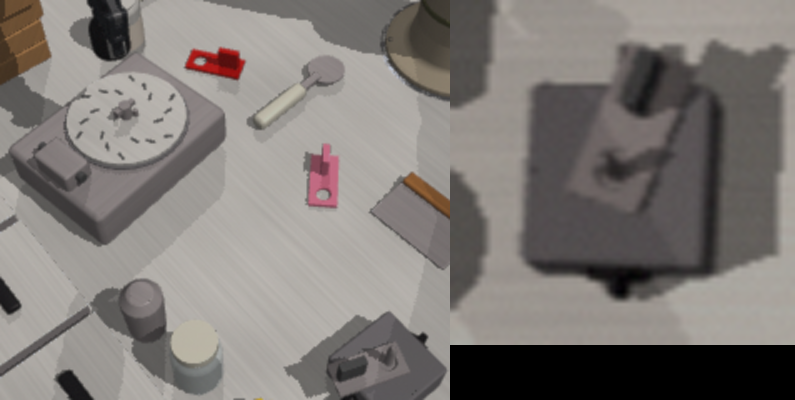

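The cap is 140 mm up and upright in the gripper, the spindle is bare (wrist 322,220), the tag is still flat on the post, and the bystanders haven't moved.

```bash
python3 -c "
from plant import close_job
print(close_job())"
```

```text
the job is handed in; nothing more can be done
None
```

The job is handed in at about 18 s of the 67 s allowed. `close_job` gives no verdict, so what follows comes from my own checks.

- **Tag:** I gripped the steel tag by its fin and lowered its eye over the post. Just before lowering, the wrist camera showed the eye within about 0.4 mm of the post. It touched the box top at about 6 N, and I let go. The wrist, scene and top pictures after release show it flat on the box with the post through the eye.
- **Cap:** It first turned clockwise (seen from above) and freely for 10°. It stopped with a moment of about 1.4 N m by 18°. It turned freely counter-clockwise to about 74° from its starting angle, with no sign of the cap slipping in the gripper. It then lifted straight off with only its own weight showing.
- **At hand-in:** The cap is held upright and still, about 140 mm above its seat, and the spindle is bare. In the last scene picture the shaker and jar stand where they did, and the can also appears in place in the wrist view. I did not re-measure any of the four, including the bowl, but the arm stayed well above them.
- **Disagreements:** The scene and top views differed by about 4 mm on the cap's position. I therefore used the wrist camera's fit of the disc's edge, which agreed with the cap's centre in that view. Two-view heights came out 1 to 4 mm below the text's figures, for example about 135 mm for the cap top instead of 138 mm. One top-with-wrist estimate of the eye's height, -10 mm, was poorly conditioned and I did not use it.

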